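Heft two sample jars and pack the heavy one underneath

ROBOT

A 6-joint arm with a two-finger parallel gripper is mounted at the origin on the work surface. World frame = base frame: x ahead of the robot, y to its left, z up, the work surface at z = 0. Lengths are in m, angles in rad, forces in N, time in s.
With the tool pointing down it reaches from about 0.325 to 0.775 m from the base axis. Payload 5.5 kg.
Tool frame: the origin (TCP) lies between the finger pads; the fingertips stand 8 mm ahead of it and the grasp point (between the pads) lies 11 mm behind it (tcp_to_tips is the distance from the TCP to the fingertips, in m); z points along the fingers, y is the direction in which the jaws open and shut (so a half turn about z gives the same grasp; the last joint's range is limited). The gripper opens to 88 mm and grips with 3 to 60 N. Pads are 20 mm wide; open, the fingers measure 115 mm over their backs; the gripper's body (75 mm by 178 mm) begins 61 mm behind the grasp point.
Start: joints at [1.212, 0.091, 1.231, -0, 1.82, -0.057], TCP at [0.178, 0.573, 0.231] pointing down, gripper open.
Joint ranges: [-2.87, 2.87], [-0.86, 2.18], [0.17, 2.46], [-1.51, 4.65], [0.06, 2.69], [-2.65, 2.65]. Speed limits (rad/s): [2.57, 2.57, 3.01, 3.14, 3.14, 3.14].

INTERFACE

Orientations are given as a unit quaternion [w, x, y, z].
In Python, from bench import * gives the robot as it stands. Calls block until the motion is done:
- move_to(position, orientation): joint-space move of the TCP to a pose.
- move_l(position, speed=0.15, orientation=None): straight line of the TCP; orientation=None keeps the orientation; speed is the mean speed in m/s.
- movej(angles): joint-space move.
- gripper_open() and close(): open the fingers fully, or close them until they stop; the grip force is fixed at half the most.
- hold(seconds).
- inverse_kinematics(position, orientation): joint angles nearest the present ones, or None.
- state(): the state.
- get_image(name): name is "scene" or "side" or "wrist"; returns a dict with "frame" (480x640x3 uint8, blue, green, red), "depth" (480x640 float32, m along the optical axis (not along the pixel's ray), 0 where there is no reading), "camera_matrix" (3x3 intrinsics, pixels), "view" (4x4, takes a point from world to camera coordinates). Camera axes: x right, y up, looking along -z (the intrinsics and any distortion apply to the point x, -y, -z); pixel columns grow to the right and rows downward; lengths in m; the calibration is good to about 2 mm. A picture is of the moment at which its call begins.
A pose or a line that the arm cannot do raises IKError and nothing moves.
- job_done(): hands the job in, once; it reports no verdict.
The state is a dict: "time": time; "joint_pos": joint angles; "dq": joint speeds; "joint_torque": joint torques, N m; "ee_pos": TCP position; "ee_rot": TCP orientation; "ft_force": force on the tool from outside, world axes, zero at the start; "moment": the same for the moment, N m; "finger_gap": finger opening in m.
Only numpy, scipy, OpenCV 4.12 (cv2) and the standard library are available. Lean on these libraries where they do the work, as an engineer would, in place of code of your own. Each camera call takes 0.05 s, during which the arm holds its last target.

TASK

The two black jars with white labels look the same, but one is much heavier; you can tell which only by lifting. Put the heavier one upright in the empty cell of the cardboard carton first and let go, then stand the lighter one upright and centred on top of it. Set them down gently, never dropping one, and leave the other glassware and bottles where they are.

Things in the scene. Friction and masses are not known exactly. Their poses are not given: they have to be found in the camera images.
- jar_a_mid (a point): centre (half-way up) of one of two look-alike round black plastic jars, white label band, 57 mm diameter, 72 mm tall; top 18 mm is a flat 52 mm cap. Upright on the bench, z up. Sealed, a solid slug loose inside (3 mm rattle): brass in one jar, either of the two (whole jar 0.46 to 0.58 kg), plastic in the other (0.15 to 0.17 kg). They stack base on cap.
- jar_b_mid (a point): the other jar, described and measured the same; either jar may be the heavy one
- cell (a point): centre of the inner floor of the carton's empty cell. The cell is 130 by 130 mm inside, 54 mm deep, its floor 6 mm above the bench. Axes: x and y along the cell's walls, z up
- carton: fixed open cardboard carton, 142 (its x) by 278 (its y) by 60 mm high, walls and floor 6 mm, a wall across its middle making two equal cells; origin under its centre, on the bench, axes along its sides. The +y cell is empty; the -y cell is already full: four small brown jars with white caps, 46 mm tall, lower than the walls
- bottle: bystander: white plastic bottle with blue cap, 72 mm diameter, 128 mm tall; origin at the centre of its base
- amber_jar: bystander: brown jar with white cap, 52 mm diameter, 74 mm tall; origin at the centre of its base
- utube: bystander: clear glass U-tube lying flat with yellow stoppers, about 135 mm (its x) by 95 mm, 19 mm high; origin under its middle

How it is judged:
By the outcome, as a careful person would: the job done as asked, in the order asked, and still so for the second after the job is handed in, with the robot touching nothing.
It also fails if it takes over 72 s, if anything falls off the work surface, if the arm or the gripper's body presses on something with over 40 N, if the wrist force passes 120 N, or if a joint passes its speed limit or range.

## Working session

There is one attempt and no reset: what is moved stays moved. The work goes in short steps, each a Python script; the robot and the scene stay as the last script left them, time stands still between calls to the robot, and variables do not carry over. Pictures are saved under pics/ and viewed, and the job is handed in when it is done.

```bash
mkdir -p pics; ls
python3 - <<'E'
from bench import *
import cv2,numpy as np
for n in("scene","side","wrist"):
    d=get_image(n); cv2.imwrite(f"pics/{n}0.png",d["frame"]); np.savez(f"{n}0.npz",**{k:d[k] for k in("frame","depth","camera_matrix","view")})
    print(n,d.keys(),d["camera_matrix"],d["view"])
print(state())
E
```

```text
pics
scene dict_keys(['frame', 'depth', 'camera_matrix', 'view']) [[513.48882774   0.         320.0026157 ]
 [  0.         513.48882774 239.91477068]
 [  0.           0.           1.        ]] [[ 0.87166215  0.49003137 -0.00862285 -0.55018006]
 [-0.28419505  0.51970031  0.80569521  0.07247278]
 [ 0.39929723 -0.69984344  0.59226758 -1.26874097]
 [ 0.          0.          0.          1.        ]]
side dict_keys(['frame', 'depth', 'camera_matrix', 'view']) [[507.33261094   0.         320.03640221]
 [  0.         507.33261094 248.12171272]
 [  0.           0.           1.        ]] [[-0.80958136 -0.58688    -0.01224262  0.52382356]
 [ 0.4539249  -0.63912576  0.62086266 -0.23687902]
 [-0.37219645  0.49708161  0.78382375 -0.73884113]
 [ 0.          0.          0.          1.        ]]
wrist dict_keys(['frame', 'depth', 'camera_matrix', 'view']) [[391.1251395    0.         318.93600409]
 [  0.         391.1251395  237.08142533]
 [  0.           0.           1.        ]] [[ 0.29674142  0.95495555 -0.00210447 -0.60057274]
 [-0.9207471   0.28552558 -0.26589457  0.03318058]
 [-0.25331662  0.08083961  0.96399982 -0.39136626]
 [ 0.          0.          0.          1.        ]]
{'time': 0.15, 'joint_pos': array([ 1.21229891e+00,  9.17382015e-02,  1.23160269e+00,  5.22812278e-06,
        1.81977239e+00, -5.66797362e-02]), 'dq': array([-0.00070902, -0.00085513, -0.00313911, -0.00074131, -0.00020053,
        0.00065989]), 'joint_torque': array([ 1.80150837e-03, -4.47044528e+01, -4.06907558e+01,  6.99380832e-02,
        2.74743716e-02, -1.19215765e-04]), 'ee_pos': array([0.17827226, 0.57269569, 0.229739  ]), 'ee_rot': array([-1.59180846e-04,  1.50336025e-01,  9.88634665e-01, -7.43468108e-04]), 'ft_force': array([-0.69810036, -0.83468115,  0.07906259]), 'moment': array([-0.07281044,  0.01414239,  0.00276914]), 'finger_gap': 0.08752069274349898}
```

View pics/scene0.png

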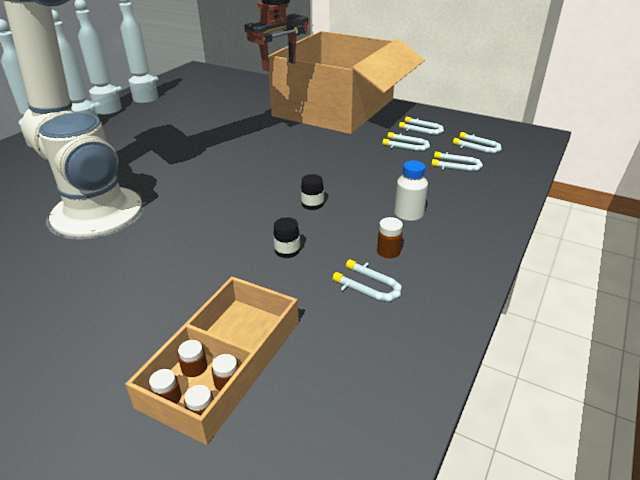

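View pics/side0.png

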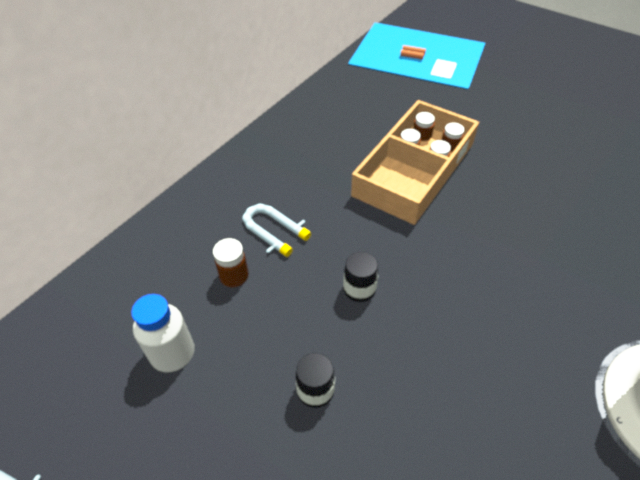

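View pics/wrist0.png

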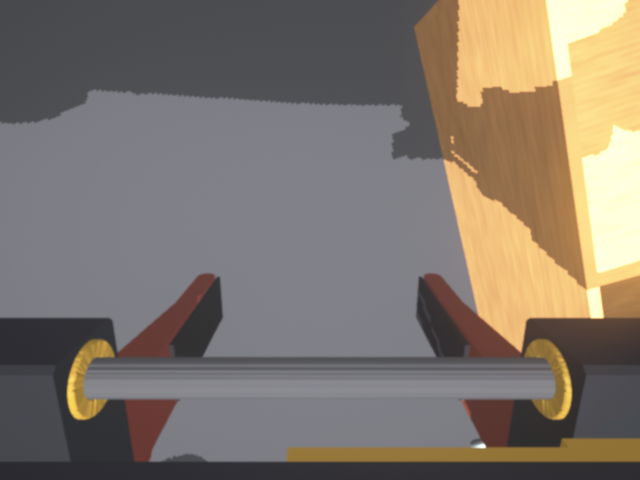

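The scene view shows the black jars at (313,192) and (286,238), with the empty cell at about (240,320). The side view shows the jars at (361,275) and (315,378), with the cell at (400,175). A large box stands near the gripper. Next I'll locate them from depth.

```bash
cat > h.py <<'E'
import numpy as np,cv2
def cloud(d):
    K=d["camera_matrix"];z=d["depth"];v,u=np.mgrid[:480,:640]
    c=np.stack([(u-K[0,2])*z/K[0,0],-(v-K[1,2])*z/K[1,1],-z],-1)
    V=d["view"];return (c-V[:3,3])@V[:3,:3]
E
python3 - <<'E'
from h import *
from scipy.optimize import least_squares
for n in("scene","side"):
    d=np.load(n+"0.npz");P=cloud(d);ok=d["depth"]>0
    m=ok&(abs(P[...,2])<.01); print(n,"bench z",np.median(P[m][:,2]))
    m=ok&(P[...,2]>.015)&(P[...,2]<.14)&(np.hypot(P[...,0],P[...,1])<1)
    k,l,s,_=cv2.connectedComponentsWithStats(m.astype(np.uint8))
    for i in range(1,k):
        if s[i,4]<150: continue
        p=P[l==i]; zt=np.percentile(p[:,2],97); t=p[p[:,2]>zt-.006]
        r,_ang=0,0
        box=cv2.minAreaRect(t[:,:2].astype(np.float32)*1000)
        (cx,cy),r=cv2.minEnclosingCircle(t[:,:2].astype(np.float32)*1000)
        print(s[i],"zt %.4f"%zt,"mean",t.mean(0).round(4),"circ",round(cx,1),round(cy,1),round(r,1),"rect",np.round(box[0],1),np.round(box[1],1),round(box[2],1))
E
```

```text
scene bench z 0.0002985107328445434
[128  58  31  41 847] zt 0.1367 mean [-0.4302  0.6035  0.1357] circ -441.6 612.5 33.7 rect [-432.2  604.6] [64.9 42.6] 49.8
[  68   67   55   50 1476] zt 0.1366 mean [-0.4428  0.4004  0.1354] circ -444.9 406.0 103.1 rect [-455.4  402.3] [ 59.3 205.3] 19.5
[ 269   74  114   56 4008] zt 0.1357 mean [0.2307 0.7092 0.1348] circ 201.2 752.2 160.2 rect [218.3 705.8] [320.3 110.4] 20.1
[ 395  160   33   56 1425] zt 0.1287 mean [0.6773 0.3598 0.1273] circ 675.9 365.0 27.6 rect [675.7 363.5] [48.9 50.2] 38.5
[  52  166   81   63 2951] zt 0.1361 mean [ 0.0723 -0.0416  0.1351] circ 33.1 -18.8 74.4 rect [ 50.9 -47.6] [148.9  70.3] 31.8
[301 174  23  31 637] zt 0.0735 mean [0.4532 0.279  0.0717] circ 451.3 279.4 29.0 rect [452.9 280.9] [54.3 49.7] 84.6
[274 217  27  37 830] zt 0.0738 mean [0.4999 0.0874 0.072 ] circ 498.5 88.7 27.9 rect [499.3  88.5] [50.9 53.5] 28.3
[378 217  25  36 765] zt 0.0752 mean [0.6953 0.1927 0.0736] circ 694.0 194.5 26.4 rect [695.2 194.6] [48.  48.2] 69.9
[347 259  54  38 209] zt 0.0194 mean [0.7101 0.087  0.0167] circ 704.5 81.7 68.
[... 247 characters left out ...]
2 mean [ 0.5652 -0.2147  0.0583] circ 566.2 -228.9 156.8 rect [ 567.4 -227.5] [143.2 284.5] 2.3
[ 214  239   34   44 1155] zt 0.0751 mean [0.6913 0.1977 0.0732] circ 691.8 196.4 24.5 rect [692.3 197. ] [46.4 47.4] 84.1
[ 344  252   35   47 1324] zt 0.0730 mean [0.4951 0.0932 0.0713] circ 495.4 92.2 26.2 rect [495.5  92.2] [50.5 51. ] 52.8
[ 132  295   61   74 3184] zt 0.1289 mean [0.6727 0.3658 0.1274] circ 674.1 365.0 25.3 rect [674.1 364.8] [48.9 49.2] 68.4
[ 296  353   39   52 1655] zt 0.0735 mean [0.4488 0.2848 0.0716] circ 449.4 283.6 26.6 rect [450.  283.6] [49.1 52.4] 35.1
[623 365  17  57 510] zt 0.0291 mean [0.0653 0.0214 0.0265] circ 63.0 20.5 25.2 rect [65.9 21.3] [ 6.3 50.5] 15.4
```

Depth fits from the two views agree to about 3 mm. The jars are at (0.497, 0.090) and (0.451, 0.282), and the cell is at about (0.566, -0.160) with 2.4° yaw. I'll keep the jaws on the cell's diagonal throughout, which gives the fingers the most room. First I'll hover over the jar at (0.451, 0.282) and look with the wrist camera.

```bash
cat >> h.py <<'E'
f=np.radians(68.7); Q=[0,float(np.cos(f)),float(np.sin(f)),0]
J1=np.array([.497,.0905]);J2=np.array([.4505,.282]);CELL=np.array([.5657,-.160])
from scipy.optimize import least_squares
def cap(d,guess,ztop,name=None,R=.026):
    """cap top disc centre: fit circle to the border of the top-face points"""
    P=cloud(d);m=(d["depth"]>0)&(abs(P[...,2]-ztop)<.006)&(np.hypot(P[...,0]-guess[0],P[...,1]-guess[1])<.042)
    k,l,s,_=cv2.connectedComponentsWithStats(m.astype(np.uint8))
    i=1+np.argmax(s[1:,4]);p=P[l==i]
    t=p[abs(p[:,2]-np.median(p[:,2]))<.004]
    h=cv2.convexHull(t[:,:2].astype(np.float32))[:,0].astype(float)
    r=least_squares(lambda x:np.hypot(h[:,0]-x[0],h[:,1]-x[1])-x[2],[*guess,R],loss="soft_l1",f_scale=.001).x
    if name: 
        im=d["frame"].copy();im[(l==i)]=im[l==i]//2+np.array([0,100,0],np.uint8);cv2.imwrite(name,im)
    return r[:2],r[2],np.median(t[:,2]),len(t)
E
python3 - <<'E'
from bench import *
from h import *
for n in("scene","side"):
    d=np.load(n+"0.npz")
    for j in(J1,J2): print(n,cap(d,j,.072))
for xy in(J1,J2,CELL):
  for z in(.04,.2): print(inverse_kinematics([*xy,z],Q))
move_to([*J2,.20],Q)
d=get_image("wrist");print(cap(d,J2,.072,"pics/w1.png"))
s=state();print(s["time"],s["ee_pos"],s["ft_force"])
E
```

```text
scene (array([0.49780515, 0.08931775]), np.float64(0.02635587152317258), np.float64(0.0722165467268572), 289)
scene (array([0.45133482, 0.28124441]), np.float64(0.026155969547281523), np.float64(0.07187454557405977), 205)
side (array([0.49572074, 0.09229738]), np.float64(0.025654162386651625), np.float64(0.07140561620140559), 669)
side (array([0.44934015, 0.28382357]), np.float64(0.02579339777826365), np.float64(0.0716210214360266), 1007)
[ 1.12764421e-01 -1.17617370e-01  1.77691040e+00 -4.44089210e-16
  1.48229962e+00 -7.14521644e-01]
[ 1.12764421e-01 -1.68718525e-01  1.53802128e+00 -4.44089210e-16
  1.77228990e+00 -7.14521644e-01]
[ 4.95281712e-01 -4.50126504e-02  1.70831855e+00 -4.44089210e-16
  1.47828675e+00 -3.32004353e-01]
[ 4.95281712e-01 -9.75591918e-02  1.47307200e+00 -4.44089210e-16
  1.76607985e+00 -3.32004353e-01]
[-3.33502135e-01  1.05644258e-01  1.55455617e+00 -4.44089210e-16
  1.48139222e+00 -1.16078820e+00]
[-3.33502135e-01  5.42208050e-02  1.32345220e+00 -4.44089210e-16
  1.76391964e+00 -1.16078820e+00]
(array([0.45122332, 0.28388637]), np.float64(0.025600988997974188), np.float64(0.07333310853745763), 3618)
1.6833 [0.45009025 0.28298977 0.2001468 ] [-0.10938038  0.15437502 -0.13824829]
```

View pics/w1.png

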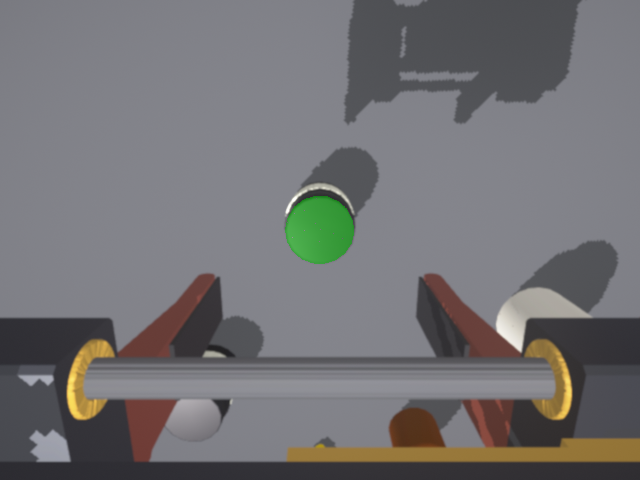

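The wrist view shows the cap cleanly fitted at about (320,230), within about 1 mm of the tool axis. I'll grasp it and weigh it.

Run:
```python
from bench import *
from h import *
p=np.array([.4510,.2832])
move_l([*p,.10],.2); move_l([*p,.026],.1)
hold(.3);f0=state();print(f0["ft_force"],f0["ee_pos"])
close();s=state();print(s["finger_gap"],s["ft_force"],s["ee_pos"])
move_l([*p,.10],.1);hold(.5)
F=[]
for _ in range(5): hold(.05);F.append(state()["ft_force"])
s=state();print(s["time"],np.mean(F,0),s["finger_gap"],s["ee_pos"],s["moment"],s["joint_torque"])
```

```text
[-0.11300996 -0.0569917  -0.62581482] [0.45127873 0.28334833 0.0265491 ]
0.055282895300201834 [-0.7739507  -1.36291461  0.13259527] [0.45092944 0.28311565 0.02597461]
5.775 [-0.24851577 -0.08645202 -5.15556746] 0.055341104914363545 [0.45101608 0.28320518 0.10000846] [-0.02917482  0.04892713 -0.02750274] [-3.55587137e-03 -3.97206080e+01 -4.32182801e+01  6.43845834e-02
  3.86644132e-02  2.36771084e-04]
```

The wrist reads about 5 N of load (0.5 kg), so this is the heavy jar. Taking it to the cell.

Run:
```python
from bench import *
from h import *
move_l([.451,.2832,.18],.2)
move_l([*CELL,.18],.25)
d=get_image("wrist");cv2.imwrite("pics/w2.png",d["frame"])
d=get_image("side");cv2.imwrite("pics/s2.png",d["frame"])
s=state();print(s["time"],s["ft_force"],s["ee_pos"],s["finger_gap"])
```

```text
8.4083 [ 0.36529798  0.33184594 -5.84145526] [ 0.56570525 -0.15910306  0.18018549] 0.055336420954977504
```

View pics/w2.png

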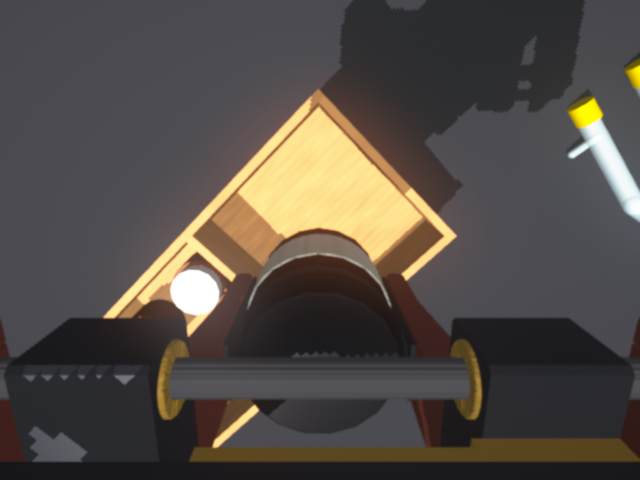

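View pics/s2.png

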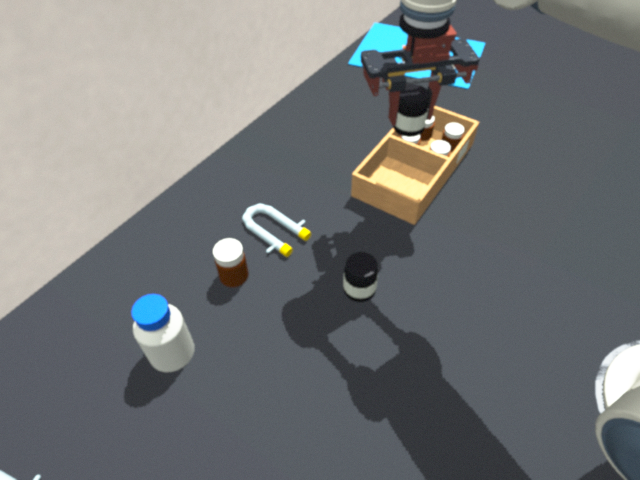

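The wrist view shows the cell with its far corner at (318,95) and its right corner at (455,237), sitting symmetrically under the jar. In the side view the jar is upright in the fingers at (410,115). I'll lower it with force checks.

Run:
```python
from bench import *
from h import *
move_l([*CELL,.10],.15); move_l([*CELL,.037],.07)
hold(.2);f0=state()["ft_force"][2];print(f0)
z=.037
while z>.029:
    z-=.001; move_l([*CELL,z],.02); hold(.05); f=state()["ft_force"][2]; print(round(z,4),round(f,2),state()["ee_pos"][2].round(4))
    if f-f0>2.5: break
gripper_open();hold(.2);s=state();print(s["finger_gap"],s["ft_force"])
move_l([*CELL,.10],.1);move_l([*CELL,.206],.25)
hold(.2);s=state();d=get_image("wrist");r=cap(d,CELL,.078,"pics/w3.png");print(r,s["ee_pos"],r[0]-s["ee_pos"][:2],s["time"])
```

```text
-5.969025909697023
0.036 -4.7 0.0359
0.035 -5.91 0.0349
0.034 -5.48 0.0339
0.033 -5.11 0.0329
0.032 -4.54 0.032
0.031 3.62 0.032
0.08777798162271067 [-0.24096722  0.13917357 -0.76394704]
(array([ 0.56607256, -0.15920349]), np.float64(0.025638554920908833), np.float64(0.07930377632746582), 3676) [ 0.56495636 -0.15974854  0.20336007] [0.0011162  0.00054506] 14.6417
```

View pics/w3.png

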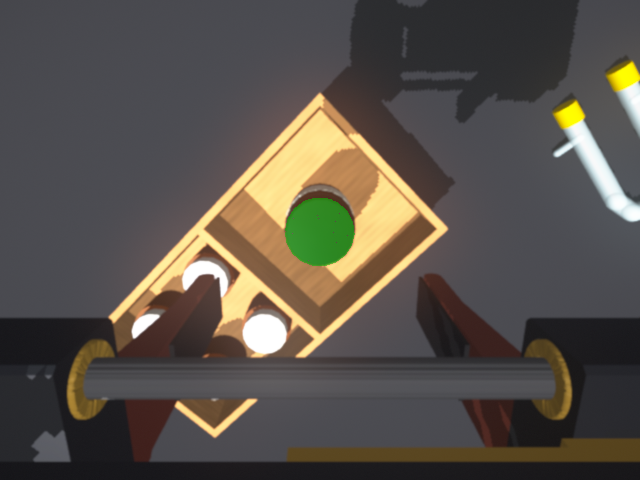

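The heavy jar is upright in the cell, with its cap at (320,230), centred. Now for the second jar.

Run:
```python
from bench import *
from h import *
move_l([*J1,.20],.25);hold(.3)
s=state();r=cap(get_image("wrist"),J1,.072,"pics/w4.png");print(r,s["ee_pos"],r[0]-s["ee_pos"][:2])
p=r[0]-[.0005,.0005]
move_l([*p,.10],.2); move_l([*p,.026],.1); hold(.3);print(state()["ee_pos"])
close();s=state();print(s["finger_gap"],s["ee_pos"])
move_l([*p,.10],.1);hold(.5)
F=[]
for _ in range(5): hold(.05);F.append(state()["ft_force"])
s=state();print(s["time"],np.mean(F,0),s["finger_gap"],s["ee_pos"],p)
off=r[0]-p
T=np.array([.56607,-.15920])-off
print("target",T)
move_l([*p,.22],.2)
move_l([*T,.22],.25);hold(.3)
s=state();print(s["time"],s["ee_pos"],s["ft_force"])
for n in("scene","side"):
    d=get_image(n);cv2.imwrite(f"pics/{n}5.png",d["frame"])
```

```text
(array([0.49801417, 0.09173176]), np.float64(0.025577585313062125), np.float64(0.07328857400796032), 3627) [0.49721625 0.08985197 0.19994918] [0.00079792 0.00187979]
[0.49781953 0.09127295 0.02654723]
0.05615784587680686 [0.49748891 0.09120634 0.02597799]
20.3167 [-0.23911712 -0.06114639 -1.64587275] 0.05567923815645381 [0.49753662 0.09121965 0.10002932] [0.49751417 0.09123176]
target [ 0.56557 -0.1597 ]
22.5583 [ 0.56561417 -0.15892091  0.22029296] [ 0.84883906 -0.50349803 -2.47469099]
```

View pics/side5.png

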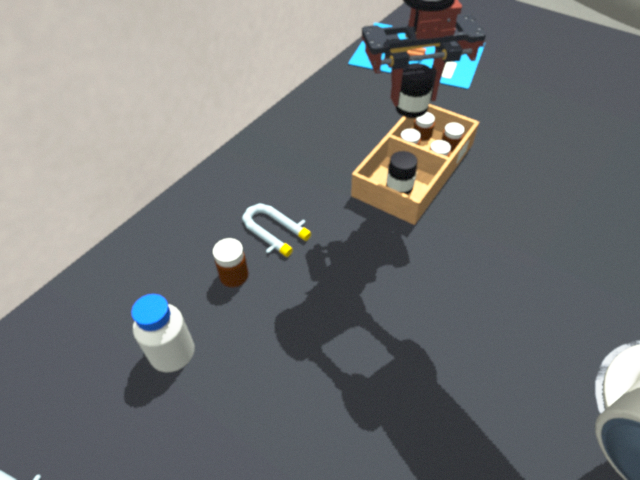

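View pics/scene5.png

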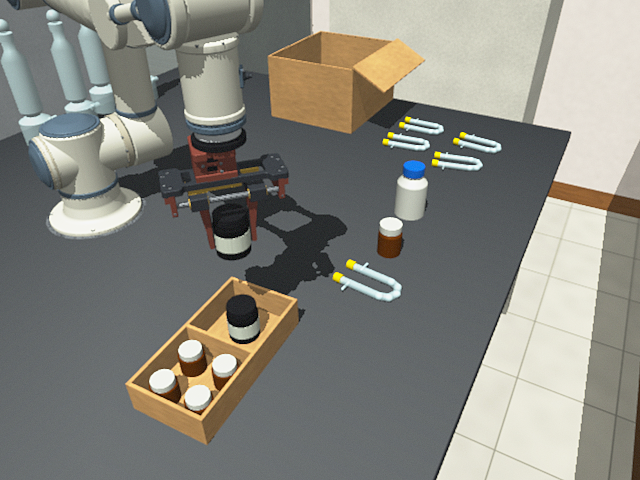

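The scene and side views show the lighter jar (about 1.6 N) held upright over the jar in the cell, at (400,172) in the side view, with everything else undisturbed. Lowering it onto the stack.

Run:
```python
from bench import *
from h import *
T=np.array([.56557,-.1597])
move_l([*T,.14],.15); move_l([*T,.1075],.05)
hold(.4);f0=np.mean([ (hold(.03),state()["ft_force"][2])[1] for _ in range(5)]);print(f0,state()["ee_pos"])
z=.1075
while z>.1015:
    z-=.0005; move_l([*T,z],.02); hold(.1); f=np.mean([(hold(.02),state()["ft_force"][2])[1] for _ in range(3)]); print(round(z,4),round(f,2),state()["ee_pos"].round(4))
    if f-f0>1.8: break
for n in("scene","side"):
    d=get_image(n);cv2.imwrite(f"pics/{n}6.png",d["frame"])
print(state()["time"])
```

```text
-1.7622239587417396 [ 0.56557295 -0.15969789  0.10749996]
0.107 -1.4 [ 0.5656 -0.1597  0.107 ]
0.1065 -1.59 [ 0.5656 -0.1597  0.1065]
0.106 -1.4 [ 0.5656 -0.1597  0.106 ]
0.1055 -1.02 [ 0.5656 -0.1597  0.1055]
0.105 -1.69 [ 0.5656 -0.1597  0.105 ]
0.1045 -1.06 [ 0.5656 -0.1597  0.1045]
0.104 -1.4 [ 0.5656 -0.1597  0.104 ]
0.1035 2.34 [ 0.5656 -0.1597  0.104 ]
28.0083
```

View pics/side6.png

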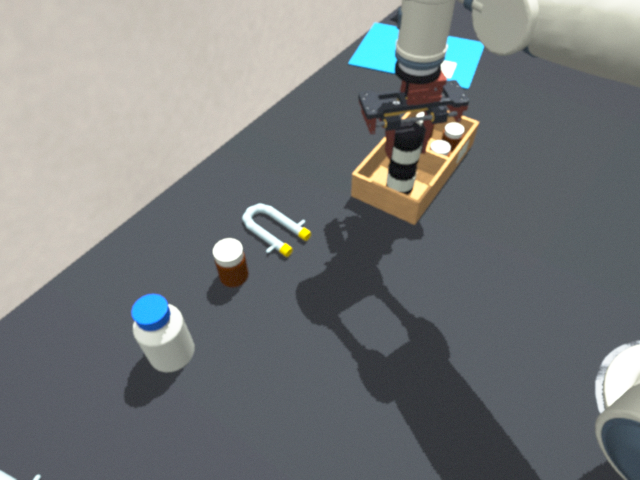

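View pics/scene6.png

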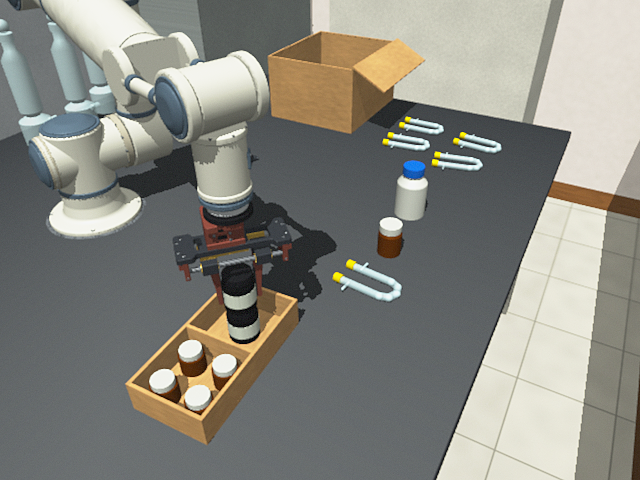

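Contact came at the expected height, and both views show the jars aligned, at (405,165) in the side view and (242,305) in the scene view. Releasing and checking.

Run:
```python
from bench import *
from h import *
T=np.array([.56557,-.1597])
gripper_open();hold(.3);print(state()["finger_gap"],state()["ft_force"])
move_l([*T,.18],.08);move_l([*T,.278],.2);hold(.3)
s=state();r=cap(get_image("wrist"),T,.150,"pics/w7.png");print(r,s["ee_pos"])
move_l([.45,.05,.30],.25);hold(.5)
for n in("scene","side"):
    d=get_image(n);cv2.imwrite(f"pics/{n}7.png",d["frame"]);print(n,cap(d,T,.150))
print(state()["time"])
```

```text
0.08785785595721196 [-0.63370324 -0.07855666  0.16680565]
(array([ 0.56624659, -0.15915135]), np.float64(0.025651298902442835), np.float64(0.15127141666159397), 3655) [ 0.56527224 -0.15961335  0.27661433]
scene (array([ 0.56690228, -0.16135004]), np.float64(0.02582115569061673), np.float64(0.15006681573446895), 544)
side (array([ 0.56388381, -0.15836423]), np.float64(0.02592958663456874), np.float64(0.14908293944600692), 440)
32.8
```

View pics/side7.png

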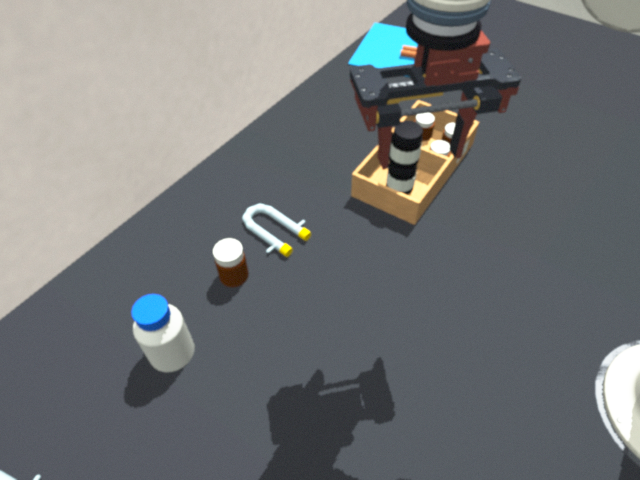

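View pics/scene7.png

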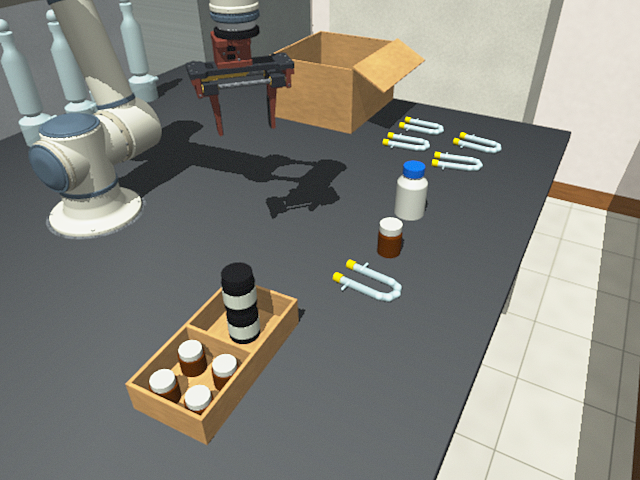

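The stack stands upright in the cell, with its top cap at (238,272) in the scene view. The upper cap is within 0.2 mm of the lower one by the wrist camera, the gripper is clear, and the bystanders haven't moved.

Run:
```python
from bench import *
print(job_done())
```

```text
the job is handed in; nothing more can be done
None
```

The heavier jar is upright in the carton's empty cell, and the lighter one stands centred on top of it. I handed the job in at about 33 s of the 72 s allowed.

- **Which was heavier:** I lifted the jar farther from the carton first. It pulled about 5 N on the wrist (about 0.5 kg), so it went in the cell first and I let go. The other jar read about 1.6 N when lifted, which makes it the lighter one.
- **Setting down:** I lowered both jars in 0.5–1 mm steps until the wrist force changed. Contact came at the expected heights. The last step before release pressed about 8 N more on the heavy jar and about 4 N more on the light one.
- **Last checks:** By the wrist camera, the upper cap is within 0.2 mm of where the lower cap was measured. All three cameras put the stack top at 149–151 mm, against 150 mm expected. The bystanders look unmoved in the pictures, though I did not re-measure them, and the gripper was clear.
- **Disagreements:** The scene and side cameras differ by about 3 mm in the horizontal position of the upper cap. They differed about as much on both jars at the start, in keeping with the 2 mm calibration. No check failed.

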